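# Set the stock tags on the parts board

## Task

Put the hinged stock tags right: with a fingertip, push over whichever tags are wrong, so that the tags of the two full bins lean back towards their bins (round-disc face up) and the tags of the two bins that are not full lean away from their bins, towards the robot (bar face up). Each tag belongs to the bin straight behind it, and some tags may already be right. Only push the tags: grasp and lift nothing, and leave the bins and the other things where they stand.

Things in the scene. Friction and masses are not known exactly. Their poses are not given: they have to be found in the camera images.
- board: Grey flat stock board fixed to the bench, 340 x 470 x 8 mm, turned up to 0.2 rad. Origin at its underside, below the middle of the row of four tags; x points from the tags to the bins, y along the row. Four lanes 110 mm apart in y: each has a tag on a stand (at x = 0) and, straight behind it, a bin (centre at about x = 155 mm).
- tag_a (a joint): Hinge angle (rad) of tag a: 0 upright; about +0.70 at rest leaning to its bin (round-disc face up, 'full'); about -0.70 at rest leaning away from the bin, to the robot (bar face up, 'reorder'). No spring: past upright it falls over by itself. All four tags look alike.
- hinge_a (a point): Middle of tag a's fixed hinge line, 48 mm above the bench. Axes as the board's. Tag: aluminium flap 54 mm wide (y), 60 mm hinge to free edge, 4 mm thick, 6 mm bead on the edge, 45 g; at rest its edge is 39 mm beside and 46 mm above the hinge. Stand below: foot 56 (x) by 76 mm (y), cheeks 31 to 36 mm either side of the middle, up to 8 mm above the hinge.
- bay_a (a point): Point on the board 155 mm behind tag a (along the board's x), the middle of the place where the bin belonging to tag a stands.
- tag_b (a joint): Hinge angle (rad) of tag b: 0 upright; about +0.70 at rest leaning to its bin (round-disc face up, 'full'); about -0.70 at rest leaning away from the bin, to the robot (bar face up, 'reorder'). No spring: past upright it falls over by itself. All four tags look alike.
- hinge_b (a point): Middle of tag b's fixed hinge line, 48 mm above the bench. Axes as the board's. Tag: aluminium flap 54 mm wide (y), 60 mm hinge to free edge, 4 mm thick, 6 mm bead on the edge, 45 g; at rest its edge is 39 mm beside and 46 mm above the hinge. Stand below: foot 56 (x) by 76 mm (y), cheeks 31 to 36 mm either side of the middle, up to 8 mm above the hinge.
- bay_b (a point): Point on the board 155 mm behind tag b (along the board's x), the middle of the place where the bin belonging to tag b stands.
- tag_c (a joint): Hinge angle (rad) of tag c: 0 upright; about +0.70 at rest leaning to its bin (round-disc face up, 'full'); about -0.70 at rest leaning away from the bin, to the robot (bar face up, 'reorder'). No spring: past upright it falls over by itself. All four tags look alike.
- hinge_c (a point): Middle of tag c's fixed hinge line, 48 mm above the bench. Axes as the board's. Tag: aluminium flap 54 mm wide (y), 60 mm hinge to free edge, 4 mm thick, 6 mm bead on the edge, 45 g; at rest its edge is 39 mm beside and 46 mm above the hinge. Stand below: foot 56 (x) by 76 mm (y), cheeks 31 to 36 mm either side of the middle, up to 8 mm above the hinge.
- bay_c (a point): Point on the board 155 mm behind tag c (along the board's x), the middle of the place where the bin belonging to tag c stands.
- tag_d (a joint): Hinge angle (rad) of tag d: 0 upright; about +0.70 at rest leaning to its bin (round-disc face up, 'full'); about -0.70 at rest leaning away from the bin, to the robot (bar face up, 'reorder'). No spring: past upright it falls over by itself. All four tags look alike.
- hinge_d (a point): Middle of tag d's fixed hinge line, 48 mm above the bench. Axes as the board's. Tag: aluminium flap 54 mm wide (y), 60 mm hinge to free edge, 4 mm thick, 6 mm bead on the edge, 45 g; at rest its edge is 39 mm beside and 46 mm above the hinge. Stand below: foot 56 (x) by 76 mm (y), cheeks 31 to 36 mm either side of the middle, up to 8 mm above the hinge.
- bay_d (a point): Point on the board 155 mm behind tag d (along the board's x), the middle of the place where the bin belonging to tag d stands.
- bin_sleeves: Loose open plastic bin 100 x 86 x 55 mm high, all four bins alike but for the contents. This one is FULL: heaped above its rim with steel sleeves lying along x (top about 68 mm). Origin at the centre of its underside. Stands in any of the four lanes; its tag is the one whose bay point it stands on. To be left standing.
- bin_nuts: Loose open plastic bin 100 x 86 x 55 mm high, all four bins alike but for the contents. This one is FULL: heaped above its rim with round steel nuts (top about 68 mm). Origin at the centre of its underside. Stands in any of the four lanes; its tag is the one whose bay point it stands on. To be left standing.
- bin_low: Loose open plastic bin 100 x 86 x 55 mm high, all four bins alike but for the contents. This one is NOT full: just two steel sleeves on its floor. Origin at the centre of its underside. Stands in any of the four lanes; its tag is the one whose bay point it stands on. To be left standing.
- bin_empty: Loose open plastic bin 100 x 86 x 55 mm high, all four bins alike but for the contents. This one is NOT full: quite empty. Origin at the centre of its underside. Stands in any of the four lanes; its tag is the one whose bay point it stands on. To be left standing.
- cap: Small steel cap, 22 mm dia, 32 mm high, standing on the board between two tag stands. Loose, not part of the job. Origin at its underside centre.
- collar: Brass collar, 26 mm dia, 20 mm high, on the board between two tag stands. Loose, not part of the job. Origin at its underside centre.
- nozzle: Dark steel nozzle body, 24 mm dia, 34 mm high, standing on the board between the two middle tag stands. Loose, not part of the job. Origin at its underside centre.
- screwdriver: Screwdriver lying on the bench, to the left. Loose, not part of the job. Origin at its underside (within its length).
- spanner: Spanner lying on the bench, to the right. Loose, not part of the job. Origin at its underside (within its length).
- carton: Cardboard carton 100 x 70 x 50 mm on the bench, to the left. Loose, not part of the job. Origin at its underside centre.
- oil_can: Aluminium can, 54 mm dia, 90 mm high, on the bench, to the right. Loose, not part of the job. Origin at its underside centre.
Not all that is in view belongs to the job. Leave any red look-alike of the bin_empty alone. What is shaped like the bin_low but green is not meant.

How it is judged:
At the end, for the whole second after the job is handed in: The tags in front of the two full bins lean towards their bins by more than 0.6 rad from upright, the tags in front of the other two lean away from their bins by more than 0.6 rad, all tags are at rest, and each bin still stands in its bay (within 45 mm) (((horizontal distance between bin_sleeves and bay_a below 0.045 m and value of joint tag_a above 0.6 rad) or (horizontal distance between bin_sleeves and bay_b below 0.045 m and value of joint tag_b above 0.6 rad) or (horizontal distance between bin_sleeves and bay_c below 0.045 m and value of joint tag_c above 0.6 rad) or (horizontal distance between bin_sleeves and bay_d below 0.045 m and value of joint tag_d above 0.6 rad)) and ((horizontal distance between bin_nuts and bay_a below 0.045 m and value of joint tag_a above 0.6 rad) or (horizontal distance between bin_nuts and bay_b below 0.045 m and value of joint tag_b above 0.6 rad) or (horizontal distance between bin_nuts and bay_c below 0.045 m and value of joint tag_c above 0.6 rad) or (horizontal distance between bin_nuts and bay_d below 0.045 m and value of joint tag_d above 0.6 rad)) and ((horizontal distance between bin_low and bay_a below 0.045 m and value of joint tag_a below -0.6 rad) or (horizontal distance between bin_low and bay_b below 0.045 m and value of joint tag_b below -0.6 rad) or (horizontal distance between bin_low and bay_c below 0.045 m and value of joint tag_c below -0.6 rad) or (horizontal distance between bin_low and bay_d below 0.045 m and value of joint tag_d below -0.6 rad)) and ((horizontal distance between bin_empty and bay_a below 0.045 m and value of joint tag_a below -0.6 rad) or (horizontal distance between bin_empty and bay_b below 0.045 m and value of joint tag_b below -0.6 rad) or (horizontal distance between bin_empty and bay_c below 0.045 m and value of joint tag_c below -0.6 rad) or (horizontal distance between bin_empty and bay_d below 0.045 m and value of joint tag_d below -0.6 rad)) and velocity of joint tag_a between -0.1 and 0.1 rad/s and velocity of joint tag_b between -0.1 and 0.1 rad/s and velocity of joint tag_c between -0.1 and 0.1 rad/s and velocity of joint tag_d between -0.1 and 0.1 rad/s); the robot touches nothing.
It fails at once if a bin is lifted, tipped or shifted by more than 20 mm (distance of any of bin_sleeves, bin_nuts, bin_low, bin_empty from where it was at the start of the episode above 0.02 m or angle between any of bin_sleeves, bin_nuts, bin_low, bin_empty's own z axis and vertical above 0.25 rad).
It fails at once if a thing that is not part of the job is lifted or shifted by more than 25 mm (distance of any of cap, collar, nozzle, screwdriver, spanner, carton, oil_can from where it was at the start of the episode above 0.025 m).
It also fails if it takes over 48 s, if anything falls off the work surface, if the arm or the gripper's body presses on something with over 40 N, if the wrist force passes 120 N, or if a joint passes its speed limit or range.

## Robot

A 6-joint arm with a two-finger parallel gripper is mounted at the origin on the work surface. World frame = base frame: x ahead of the robot, y to its left, z up, the work surface at z = 0. Lengths are in m, angles in rad, forces in N, time in s.
With the tool pointing down it reaches from about 0.3 to 0.95 m from the base axis. Payload 3.1 kg.
Tool frame: the origin (TCP) lies at the very end of the fingers, on their centre line; the grasp point (between the pads) lies 19 mm behind it; z points along the fingers, x is the direction in which the jaws open and shut, and the axes are right-handed (so a half turn about z gives the same grasp; the last joint's range is limited). The gripper opens to 85 mm and grips with 20 to 120 N. Pads are 22 mm wide; open, the fingers measure 114 mm over their backs; the gripper's body (76 mm by 85 mm) begins 54 mm behind the grasp point. The pads swing forward as they close: fully open they stand 13 mm farther back than shut.
Start: joints at [-1.171, 0.308, 1.634, -0, 1.2, -0.07], TCP at [0.283, -0.557, 0.231] pointing down, gripper open.
Joint ranges: [-3.06, 3.06], [-0.79, 1.96], [0.05, 2.63], [-1.19, 4.34], [0.05, 2.64], [-2.94, 2.94]. Speed limits (rad/s): [2.79, 2.79, 3.14, 3.14, 3.14, 3.14].

## Interface

Orientations are given as a unit quaternion [w, x, y, z].
In Python, from station import env gives the robot as it stands. The module is installed in compiled form; this text tells all that it offers.
- The arm moves only by the shell command python3 -m handwheel 'ROWS' [FORCE]. ROWS is a JSON object of lists of equal length, an entry for each row: "travel": the shift along the tool's x, y, z normalised to -1 to 1, where 1 is 0.025 m, a list of three; "spin": the turn about the tool's z normalised to -1 to 1, where 1 is 4 degrees; "fingers": the gripper command: -1 is shut, 1 is fully open, values between are in proportion. A call has 1 to 20 rows; each row shifts and turns the commanded pose from where the row before left it, along the tool's axes as they then stand; what a row does not reach is not made up. A row lasts 1/12 s, in which the tool goes at most 41.7 mm and 7.16 degrees, less where a joint would pass 70% of its speed; a pose out of reach is approached as far as the arm can. A call with a number of a shift or a turn outside -1 to 1 is refused whole. A call with a gripper value outside its range is refused whole. The fingers move at their own pace and stop on an object; FORCE is the grip in N (left out, the last holds). Time passes only in rows, so rows that do not move let the fingers close. It gives the time, the measured TCP pose, the force and the opening at its end, in the units of the state.
- env.state(): the state, without advancing time (a new reading comes with each control period).
- env.snapshot(name): name is "scene" or "top" or "wrist"; returns the picture (480x640x3 uint8, red, green, blue); there is no depth.
- env.camera_model(name): a dict with "camera_matrix" (3x3 intrinsics, pixels), "dist" ([k1, k2, p1, p2, k3] as OpenCV has them; the pictures are not rectified), "R" (3x3) and "t" (3): a world point X has camera coordinates R X + t; the wrist camera has in their place "mount" (4x4, takes a point from camera to tool coordinates, whose origin is the TCP and whose axes are the tool frame's). Camera axes: x right, y down, z forward; pixel columns grow to the right and rows downward; lengths in m; the calibration is good to about 2 mm. A picture is of the moment at which its call begins: read the wrist's pose just before it. camera_model takes no time and is no camera call.
- env.close_job(): hands the job in, once; it reports no verdict.
Trained networks look in the newest picture that a camera, given by its name, has taken for a name from the list of things; names that differ only in an ending like _2 or _b are one class to them, and where a whole thing is asked for, a point or a joint stands for the part that bears it (a point fixed in the world has none). Each returns a list of dicts, best first, with "confidence" (0 to 1); they miss things now and then, are a little off and sometimes report something else, mostly with a low value. They report only what shows in the picture. A call takes as long as a camera call. They do not tell look-alikes from the thing itself.
- env.silhouettes(camera, name): "mask" (480x640 bool, what is visible of it) and "box" ([left, top, right, bottom] in pixels, round what is visible of it).
The state is a dict: "clock": time; "joint_pos": joint angles; "qvel": joint speeds; "joint_efforts": joint torques, N m; "tool_pos": TCP position; "orientation": TCP orientation; "ft_force": force on the tool from outside, world axes, zero at the start; "wrist_torque": the same for the moment, N m; "grip_width": opening from 0.0 (shut) to 1.0 (fully open).
Only numpy, scipy, OpenCV 4.12 (cv2) and the standard library are available. Lean on these libraries where they do the work, as an engineer would, in place of code of your own. Each camera call takes 0.05 s, during which the arm holds its last target.

## Working session

There is one attempt and no reset: what is moved stays moved. The work goes in short steps, Python scripts to look and compute and a shell command to move; the robot and the scene stay as the last step left them, time stands still between calls to the robot, and variables do not carry over. Pictures are saved under pics/ and viewed, and the job is handed in when it is done.

```bash
mkdir -p pics
python3 - <<'E'
from station import env
import cv2,numpy as np
for n in ("scene","top"):
    im=env.snapshot(n); cv2.imwrite(f"pics/{n}0.png",im[:,:,::-1])
    m=env.camera_model(n); print(n,np.round(m["camera_matrix"],1).tolist(),np.round(m["dist"],3),np.round(m["R"],3).tolist(),np.round(m["t"],3))
s=env.state(); print({k:np.round(v,3).tolist() for k,v in s.items()})
E
```

```text
scene [[535.5, 0.0, 331.9], [0.0, 535.5, 240.5], [0.0, 0.0, 1.0]] [0.039 0.    0.    0.    0.   ] [[-0.198, 0.98, -0.017], [0.564, 0.1, -0.82], [-0.802, -0.172, -0.572]] [ 0.089 -0.243  1.623]
top [[508.9, 0.0, 315.3], [0.0, 508.9, 240.1], [0.0, 0.0, 1.0]] [0.04 0.   0.   0.   0.  ] [[-0.017, -1.0, -0.002], [-0.993, 0.017, -0.115], [0.115, 0.0, -0.993]] [0.004 0.554 1.407]
{'clock': 0.1, 'joint_pos': [-1.171, 0.309, 1.635, 0.0, 1.2, -0.07], 'qvel': [-0.001, -0.002, -0.003, -0.001, 0.0, -0.001], 'joint_efforts': [-0.001, -41.641, -27.764, -0.0, 0.004, 0.0], 'tool_pos': [0.283, -0.557, 0.23], 'orientation': [-0.001, 0.852, -0.523, -0.001], 'ft_force': [-0.303, -0.96, -0.717], 'wrist_torque': [0.014, -0.004, -0.015], 'grip_width': 0.998}
```

View pics/top0.png

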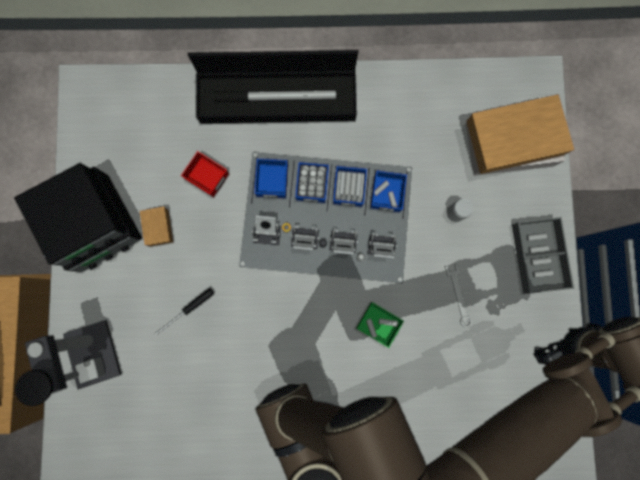

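View pics/scene0.png

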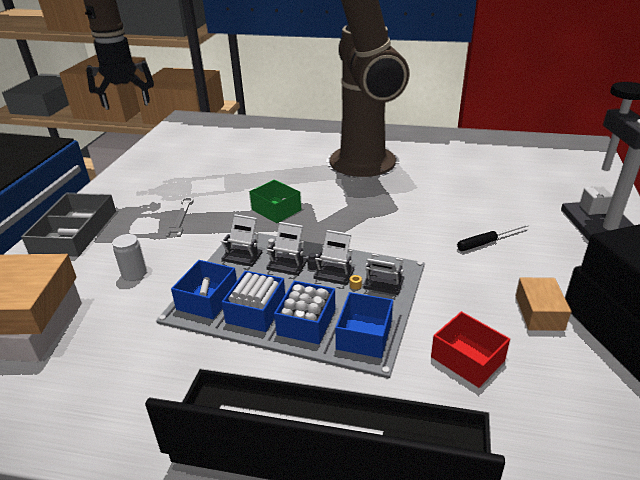

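Run:
```python
import cv2
a=cv2.imread("pics/top0.png")[145:285,235:415]; cv2.imwrite("pics/topc.png",cv2.resize(a,None,fx=4.4,fy=4.2,interpolation=cv2.INTER_CUBIC))
a=cv2.imread("pics/scene0.png")[195:385,150:430]; cv2.imwrite("pics/scenec.png",cv2.resize(a,None,fx=2.8,fy=2.8,interpolation=cv2.INTER_CUBIC))
```

```text
(no output)
```

View pics/topc.png

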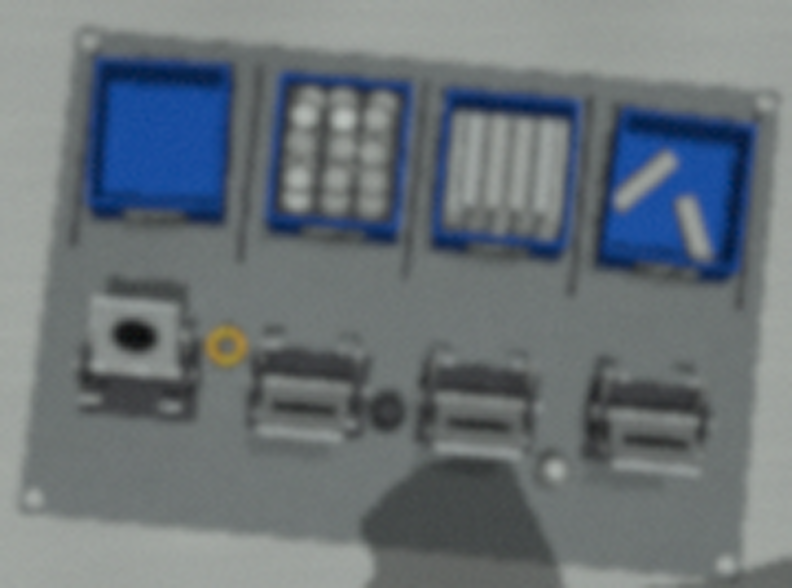

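View pics/scenec.png

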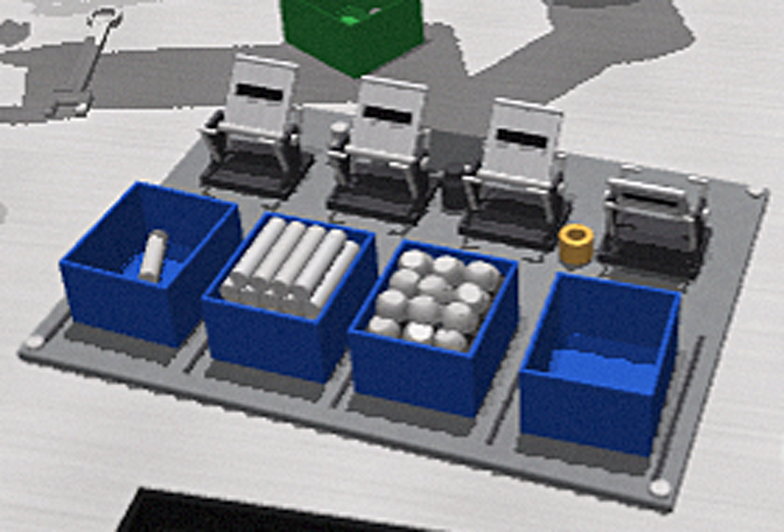

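```bash
cat > h.py <<'E'
from station import env
import cv2,numpy as np
def ray(cam,px,z):
    m=env.camera_model(cam);K=np.array(m["camera_matrix"]);R=np.array(m["R"]);t=np.array(m["t"])
    u=cv2.undistortPoints(np.array(px,float).reshape(-1,1,2),K,np.array(m["dist"]))[:,0]
    d=np.c_[u,np.ones(len(u))]@R; c=-R.T@t
    return c+d*((z-c[2])/d[:,2])[:,None]
def proj(cam,X):
    m=env.camera_model(cam);R=np.array(m["R"])
    return cv2.projectPoints(np.array(X,float),cv2.Rodrigues(R)[0],np.array(m["t"],float),np.array(m["camera_matrix"]),np.array(m["dist"]))[0][:,0]
E
python3 - <<'E'
from h import *
tc=lambda l:[(x/4.4+235-.4,y/4.2+145-.4) for x,y in l]
sc=lambda l:[(x/2.8+150-.3,y/2.8+195-.3) for x,y in l]
c=ray("top",tc([(88,40),(767,103),(33,497),(727,565)]),.010);print("dots top",c.round(3).tolist())
c2=ray("scene",sc([(660,487),(33,342),(757,192)]),.010);print("dots scene L-far,R-far,L-near",c2.round(3).tolist())
# free edge mids, z=.094
print("edge top",ray("top",tc([(137,299),(297,436),(463,452),(655,470)]),.096).round(3).tolist())
print("edge scene",ray("scene",sc([(648,186),(527,104),(395,82),(266,62)]),.096).round(3).tolist())
E=[("tag_a",),("bin_empty",),("bin_nuts",),("bin_sleeves",),("bin_low",),("collar",),("nozzle",),("cap",)]
for (n,) in E:
    for cam in ("top","scene"):
        for r in env.silhouettes(cam,n)[:6]:
            ys,xs=np.nonzero(r["mask"]); print(n,cam,round(r["confidence"],2),np.round(r["box"]).tolist(),xs.mean().round(1),ys.mean().round(1))
E
```

```text
dots top [[0.812, 0.168, 0.01], [0.759, -0.281, 0.01], [0.494, 0.205, 0.01], [0.44, -0.243, 0.01]]
dots scene L-far,R-far,L-near [[0.812, 0.169, 0.01], [0.76, -0.279, 0.01], [0.497, 0.208, 0.01]]
edge top [[0.615, 0.128, 0.096], [0.524, 0.031, 0.096], [0.512, -0.071, 0.096], [0.499, -0.188, 0.096]]
edge scene [[0.618, 0.134, 0.096], [0.532, 0.031, 0.096], [0.52, -0.076, 0.096], [0.509, -0.184, 0.096]]
tag_a top 0.93 [255.0, 215.0, 276.0, 235.0] 265.3 225.2
tag_a top 0.83 [294.0, 237.0, 317.0, 254.0] 303.7 242.1
tag_a top 0.82 [376.0, 241.0, 399.0, 257.0] 383.7 250.1
tag_a top 0.77 [334.0, 238.0, 352.0, 258.0] 343.7 246.3
tag_a top 0.42 [142.0, 208.0, 176.0, 249.0] 156.5 226.4
tag_a scene 0.86 [228.0, 215.0, 259.0, 245.0] 242.4 229.5
tag_a scene 0.79 [271.0, 221.0, 305.0, 256.0] 287.3 237.9
tag_a scene 0.67 [322.0, 230.0, 349.0, 262.0] 335.1 246.4
tag_a scene 0.6 [167.0, 196.0, 193.0, 235.0] 180.8 215.4
tag_a scene 0.49 [369.0, 260.0, 397.0, 272.0] 381.9 265.3
bin_empty top 0.68 [258.0, 157.0, 287.0, 200.0] 271.1 178.2
bin_empty top 0.61 [180.0, 150.0, 227.0, 196.0] 205.2 173.3
bin_em
[... 543 characters left out ...]
sleeves scene 0.64 [224.0, 269.0, 283.0, 331.0] 253.0 300.2
bin_low top 0.81 [371.0, 170.0, 409.0, 214.0] 388.3 191.4
bin_low top 0.78 [356.0, 304.0, 402.0, 345.0] 379.5 324.5
bin_low top 0.49 [292.0, 236.0, 315.0, 252.0] 303.4 242.3
bin_low top 0.39 [251.0, 216.0, 284.0, 248.0] 266.3 231.2
bin_low scene 0.96 [245.0, 182.0, 300.0, 220.0] 274.6 200.5
bin_low scene 0.71 [171.0, 261.0, 239.0, 320.0] 203.2 288.2
collar top 0.6 [282.0, 221.0, 289.0, 233.0] 286.1 226.9
collar scene 0.46 [312.0, 229.0, 355.0, 284.0] 334.1 258.4
collar scene 0.43 [348.0, 278.0, 361.0, 288.0] 355.0 281.6
nozzle scene 0.53 [313.0, 228.0, 355.0, 288.0] 334.3 258.4
cap scene 0.56 [268.0, 239.0, 276.0, 246.0] 269.3 242.2
```

The four lanes, left to right in the top view:
- **Empty bin**, px (272,178): its tag at (265,225) shows the disc, which is wrong.
- **Nuts bin**, (312,182): its tag at (304,242) shows the bar, which is wrong.
- **Sleeves bin**, (349,186): its tag at (344,246) shows the bar, which is wrong.
- **Low bin**, (388,191): its tag at (384,250) shows the bar, which is right.

The red bin (205,173) and the green bin (380,324) stand off the board and are look-alikes. The scene crop agrees with all of this.

Next I close the fingers and turn the tool to line up with the board (yaw about -0.117).

```bash
python3 -m handwheel '{"travel":[[0,0,0],[0,0,0],[0,0,0],[0,0,0],[0,0,0],[0,0,0],[0,0,0],[0,0,0],[0,0,0],[0,0,0]],"spin":[1,1,1,1,1,1,1,1,0.4,0],"fingers":[-1,-1,-1,-1,-1,-1,-1,-1,-1,-1]}'
cat > rel.py <<'E'
from h import *
from scipy.spatial.transform import Rotation as Ro
s=env.state();p=np.array(s["tool_pos"]);w,x,y,z=s["orientation"]
T=Ro.from_quat([x,y,z,w]).as_matrix()
xb=np.array([.9931,-.1172,0]);yb=np.array([.1172,.9931,0]);o=np.array([.5595,-.030,0])
print("t",round(s["clock"],2),"p",p.round(4),"F",np.round(s["ft_force"],1),"grip",round(s["grip_width"],2),"toolx in board",(T[:,0]@xb).round(3),(T[:,0]@yb).round(3))
for n,l in zip(("empty","nuts","sleeves","low"),(.165,.055,-.055,-.165)):
    d=p-(o+l*yb); print(n,"rel hinge bx,by mm",(d@xb*1e3).round(1),(d@yb*1e3).round(1))
E
python3 rel.py
```

```text
clock: 1.73
tool_pos: [0.2829, -0.5573, 0.2313]
orientation: [-0.0, -0.665, 0.747, 0.0]
ft_force: [-0.2, -0.5, -0.0]
grip_width: -0.001
t 1.73 p [ 0.2829 -0.5573  0.2313] F [-0.2 -0.5 -0. ] grip -0.0 toolx in board 0.0 -1.0
empty rel hinge bx,by mm -212.9 -721.1
nuts rel hinge bx,by mm -212.9 -611.1
sleeves rel hinge bx,by mm -212.9 -501.1
low rel hinge bx,by mm -212.9 -391.1
```

```bash
python3 -m handwheel '{"travel":[[-1,-0.25,0],[-1,-0.25,0],[-1,-0.25,0],[-1,-0.25,0],[-1,-0.25,0],[-1,-0.25,0],[-1,-0.25,0],[-1,-0.25,0],[-1,-0.25,0],[-1,-0.25,0],[-1,-0.25,0],[-1,-0.25,0],[-1,-0.25,0],[-1,-0.25,0],[-1,-0.25,0],[-1,-0.25,0],[-1,-0.25,0],[-1,-0.25,0],[-1,-0.25,0],[-1,-0.25,0]],"spin":[0,0,0,0,0,0,0,0,0,0,0,0,0,0,0,0,0,0,0,0],"fingers":[-1,-1,-1,-1,-1,-1,-1,-1,-1,-1,-1,-1,-1,-1,-1,-1,-1,-1,-1,-1]}' >/dev/null
python3 -m handwheel '{"travel":[[0,0,0],[0,0,0],[0,0,0]],"spin":[0,0,0],"fingers":[-1,-1,-1]}' >/dev/null
python3 rel.py
python3 - <<'E'
from h import *
for n in ("scene","wrist"): cv2.imwrite(f"pics/{n}1.png",env.snapshot(n)[:,:,::-1])
E
```

```text
t 3.65 p [ 0.4651 -0.0755  0.2313] F [-0.7 -0.4 -0.5] grip 0.0 toolx in board 0.002 -1.0
empty rel hinge bx,by mm -88.4 -221.2
nuts rel hinge bx,by mm -88.4 -111.2
sleeves rel hinge bx,by mm -88.4 -1.2
low rel hinge bx,by mm -88.4 108.8
```

View pics/scene1.png

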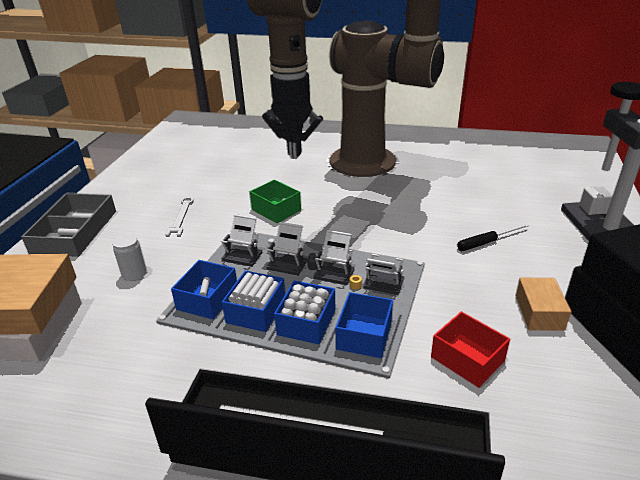

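View pics/wrist1.png

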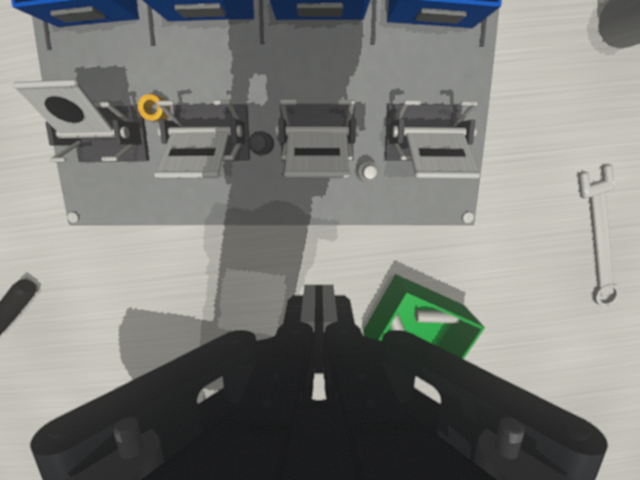

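Sleeves tag is aligned with the tip in the wrist view: tag at (315,150), tip at (318,290). The sideways error is about 1 mm. I descend to z about 0.08 and push towards the bin.

```bash
python3 -m handwheel '{"travel":[[0,0,1],[0,0,1],[0,0,1],[0,0,1],[0,0,1],[0,0,1],[0,0,0],[0,0,0]],"spin":[0,0,0,0,0,0,0,0],"fingers":[-1,-1,-1,-1,-1,-1,-1,-1]}' >/dev/null; python3 rel.py
python3 -m handwheel '{"travel":[[0,-0.5,0],[0,-0.5,0],[0,-0.5,0],[0,-0.5,0],[0,-0.5,0],[0,-0.5,0],[0,-0.4,0],[0,-0.2,0],[0,0,0],[0,0,0]],"spin":[0,0,0,0,0,0,0,0,0,0],"fingers":[-1,-1,-1,-1,-1,-1,-1,-1,-1,-1]}'; python3 rel.py
python3 - <<'E'
from h import *
a=env.snapshot("scene")[180:390,140:440]; cv2.imwrite("pics/s2.png",cv2.resize(a,None,fx=2.5,fy=2.5)[:,:,::-1])
E
```

```text
t 4.42 p [ 0.4636 -0.0757  0.0802] F [ 0.2 -0.5  0.7] grip -0.0 toolx in board -0.001 -1.0
empty rel hinge bx,by mm -89.8 -221.7
nuts rel hinge bx,by mm -89.8 -111.7
sleeves rel hinge bx,by mm -89.8 -1.7
low rel hinge bx,by mm -89.8 108.3
clock: 5.25
tool_pos: [0.5548, -0.0859, 0.0819]
orientation: [0.0, -0.665, 0.747, -0.0]
ft_force: [0.4, 0.7, -0.4]
grip_width: 0.001
t 5.25 p [ 0.5548 -0.0859  0.0819] F [ 0.4  0.7 -0.4] grip 0.0 toolx in board 0.001 -1.0
empty rel hinge bx,by mm 1.8 -221.1
nuts rel hinge bx,by mm 1.8 -111.1
sleeves rel hinge bx,by mm 1.8 -1.1
low rel hinge bx,by mm 1.8 108.9
```

View pics/s2.png

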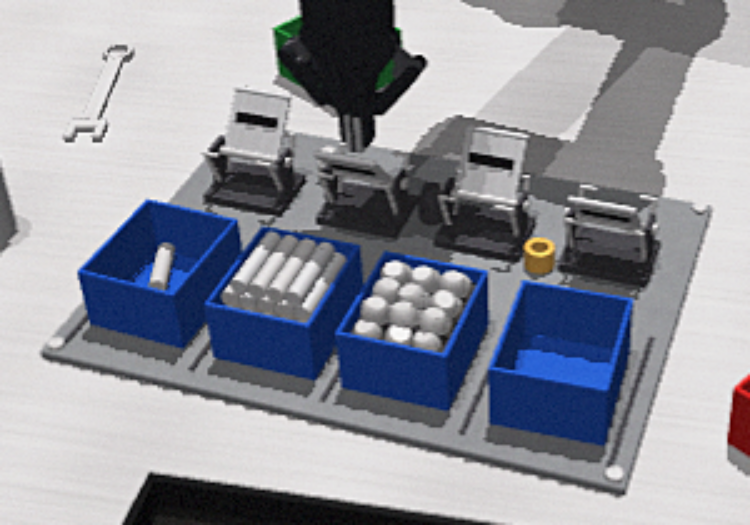

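The sleeves tag flipped to its bin (in the crop at (360,165), leaning away from the robot). I retreat, shift 110 mm to the nuts tag and push that.

```bash
python3 -m handwheel '{"travel":[[0,0.9,0],[0,0.9,0],[0,0.9,0],[0,0.9,0],[0,0,0],[-0.9,0,0],[-0.9,0,0],[-0.9,0,0],[-0.9,0,0],[-0.85,0,0],[0,0,0],[0,0,0]],"spin":[0,0,0,0,0,0,0,0,0,0,0,0],"fingers":[-1,-1,-1,-1,-1,-1,-1,-1,-1,-1,-1,-1]}' >/dev/null; python3 rel.py
python3 -m handwheel '{"travel":[[0,-0.5,0],[0,-0.5,0],[0,-0.5,0],[0,-0.5,0],[0,-0.5,0],[0,-0.5,0],[0,-0.4,0],[0,-0.2,0],[0,0,0],[0,0,0]],"spin":[0,0,0,0,0,0,0,0,0,0],"fingers":[-1,-1,-1,-1,-1,-1,-1,-1,-1,-1]}'; python3 rel.py
python3 - <<'E'
from h import *
a=env.snapshot("scene")[180:390,140:440]; cv2.imwrite("pics/s3.png",cv2.resize(a,None,fx=2.5,fy=2.5)[:,:,::-1])
E
```

```text
t 6.3 p [0.4782 0.0359 0.0814] F [ 0.5 -0.4  1.2] grip -0.0 toolx in board 0.003 -1.0
empty rel hinge bx,by mm -88.5 -109.1
nuts rel hinge bx,by mm -88.5 0.9
sleeves rel hinge bx,by mm -88.5 110.9
low rel hinge bx,by mm -88.5 220.9
clock: 7.13
tool_pos: [0.5671, 0.0243, 0.081]
orientation: [-0.0, -0.664, 0.747, 0.0]
ft_force: [0.1, 0.2, -0.5]
grip_width: -0.004
t 7.13 p [0.5671 0.0243 0.081 ] F [ 0.1  0.2 -0.5] grip -0.0 toolx in board 0.0 -1.0
empty rel hinge bx,by mm 1.2 -110.2
nuts rel hinge bx,by mm 1.2 -0.2
sleeves rel hinge bx,by mm 1.2 109.8
low rel hinge bx,by mm 1.2 219.8
```

View pics/s3.png

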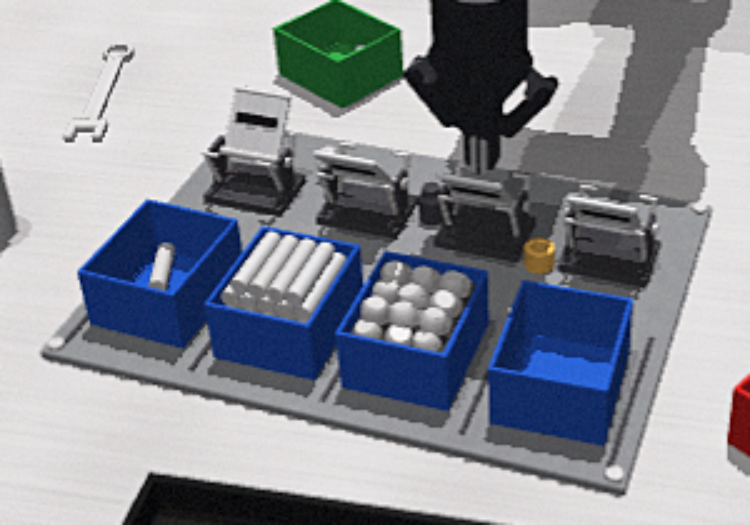

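Nuts tag is over too (crop (480,190)). Now I lift, go over the row, and come down between the empty bin and its tag.

```bash
python3 -m handwheel '{"travel":[[0,0.8,0],[0,0,-1],[0,0,-1],[0,0,-1],[0,0,-1],[0,0,-1],[-0.9,-0.8,0],[-0.9,-0.8,0],[-0.9,-0.8,0],[-0.9,-0.8,0],[-0.8,-0.5,0],[0,0,0],[0,0,0],[0,0,0]],"spin":[0,0,0,0,0,0,0,0,0,0,0,0,0,0],"fingers":[-1,-1,-1,-1,-1,-1,-1,-1,-1,-1,-1,-1,-1,-1]}' >/dev/null; python3 rel.py
python3 - <<'E'
from h import *
a=env.snapshot("wrist"); cv2.imwrite("pics/w4.png",a[:,:,::-1])
E
```

```text
t 8.35 p [0.651  0.1253 0.2056] F [ 0.  -0.1  0.6] grip -0.0 toolx in board 0.001 -1.0
empty rel hinge bx,by mm 72.7 -0.1
nuts rel hinge bx,by mm 72.7 109.9
sleeves rel hinge bx,by mm 72.7 219.9
low rel hinge bx,by mm 72.7 329.9
```

View pics/w4.png

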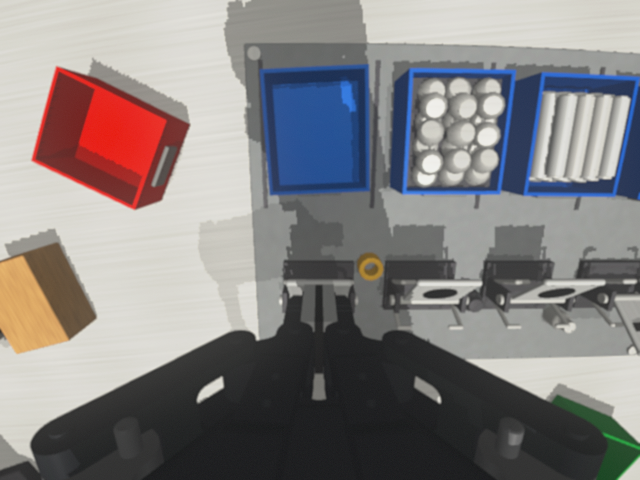

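Run:
```python
from h import *
from scipy.spatial.transform import Rotation as Ro
s=env.state();p=np.array(s["tool_pos"]);w,x,y,z=s["orientation"];T=Ro.from_quat([x,y,z,w]).as_matrix()
m=env.camera_model("wrist");M=np.array(m["mount"]);K=np.array(m["camera_matrix"])
xb=np.array([.9931,-.1172,0]);yb=np.array([.1172,.9931,0])
for bx,zz in ((-11,.2056),(11,.2056),(-11,.055),(11,.055),(11,.094),(-11,.094)):
    X=p+bx*1e-3*xb; X[2]=zz
    c=M[:3,:3].T@(T.T@(X-p)-M[:3,3]); print(bx,zz,cv2.projectPoints(c.reshape(1,3),np.zeros(3),np.zeros(3),K,np.array(m["dist"]))[0].ravel().round(1))
h=np.array([.5595,-.03,0])+.165*yb
for n,bx,zz in(("edge",39,.094),("binfront",105,.055),("binback",205,.055)):
    X=h+bx*1e-3*xb; X[2]=zz
    c=M[:3,:3].T@(T.T@(X-p)-M[:3,3]); print(n,cv2.projectPoints(c.reshape(1,3),np.zeros(3),np.zeros(3),K,np.array(m["dist"]))[0].ravel().round(1))
```

```text
-11 0.2056 [318.2 324.6]
11 0.2056 [318.2 282.7]
-11 0.055 [318.4 240.3]
11 0.055 [318.4 216.9]
11 0.094 [318.4 226.9]
-11 0.094 [318.4 253.4]
edge [317.9 279.6]
binfront [317.9 193.3]
binback [317.9  70.3]
```

The projections match the picture: bin front at row 193 against 193 predicted, tag bead about row 270 against 280. I shift 7 mm towards the bin for even clearance, descend, then push towards the robot.

```bash
python3 -m handwheel '{"travel":[[0,-0.3,0],[0,0,1],[0,0,1],[0,0,1],[0,0,1],[0,0,1],[0,0,0],[0,0,0]],"spin":[0,0,0,0,0,0,0,0],"fingers":[-1,-1,-1,-1,-1,-1,-1,-1]}'; python3 rel.py|head -2
python3 -m handwheel '{"travel":[[0,0.4,0],[0,0.4,0],[0,0.4,0],[0,0.4,0],[0,0.4,0],[0,0.4,0],[0,0.4,0],[0,0.3,0],[0,0.2,0],[0,0,0],[0,0,0],[0,0,0]],"spin":[0,0,0,0,0,0,0,0,0,0,0,0],"fingers":[-1,-1,-1,-1,-1,-1,-1,-1,-1,-1,-1,-1]}'; python3 rel.py|head -2
python3 - <<'E'
from h import *
a=env.snapshot("scene")[180:390,140:440]; cv2.imwrite("pics/s5.png",cv2.resize(a,None,fx=2.5,fy=2.5)[:,:,::-1])
E
```

```text
clock: 9.07
tool_pos: [0.6582, 0.1237, 0.0796]
orientation: [-0.002, -0.664, 0.747, 0.001]
ft_force: [1.0, 0.0, 0.6]
grip_width: -0.001
t 9.07 p [0.6582 0.1237 0.0796] F [1.  0.  0.6] grip -0.0 toolx in board -0.0 -1.0
empty rel hinge bx,by mm 80.0 -0.8
clock: 10.07
tool_pos: [0.5785, 0.1343, 0.0814]
orientation: [0.0, -0.665, 0.747, -0.0]
ft_force: [0.1, -0.3, 0.4]
grip_width: -0.004
t 10.07 p [0.5785 0.1343 0.0814] F [ 0.1 -0.3  0.4] grip -0.0 toolx in board 0.001 -1.0
empty rel hinge bx,by mm -0.4 0.4
```

View pics/s5.png

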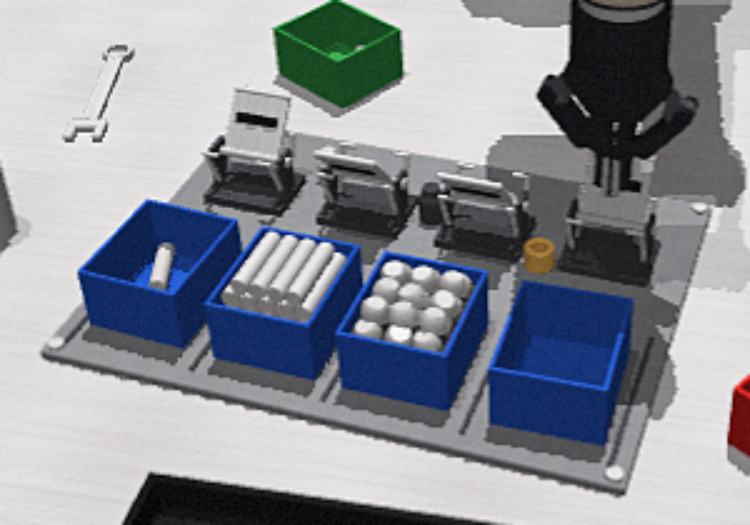

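The empty bin's tag is over to the robot side. I withdraw towards the bin, rise and move clear.

```bash
python3 -m handwheel '{"travel":[[0,-0.8,0],[0,-0.4,0],[0,0,-1],[0,0,-1],[0,0,-1],[0,0,-1],[0,0,-1],[0,0,-1],[0,0,-1],[-1,0,0],[-1,0,0],[-1,0,0],[-1,0,0],[-1,0,0],[-1,0,0],[-1,0,0],[-1,0,0],[0,0,0],[0,0,0]],"spin":[0,0,0,0,0,0,0,0,0,0,0,0,0,0,0,0,0,0,0],"fingers":[-1,-1,-1,-1,-1,-1,-1,-1,-1,-1,-1,-1,-1,-1,-1,-1,-1,-1,-1]}'
python3 - <<'E'
from h import *
a=env.snapshot("scene")[180:390,140:440]; a=cv2.resize(a,None,fx=2.2,fy=2.2)
b=env.snapshot("top"); cv2.imwrite("pics/t6.png",b[:,:,::-1]);cv2.imwrite("pics/s6.png",a[:,:,::-1])
E
```

```text
clock: 11.7
tool_pos: [0.6312, 0.3307, 0.2558]
orientation: [-0.0, -0.665, 0.746, -0.0]
ft_force: [-0.0, -0.6, 0.6]
grip_width: -0.001
```

View pics/s6.png

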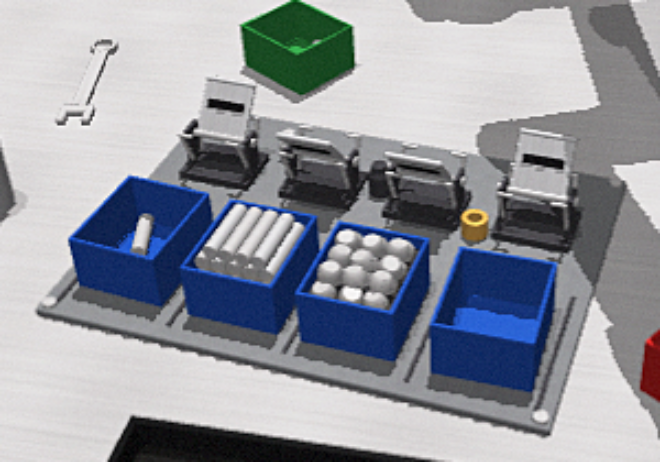

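View pics/t6.png

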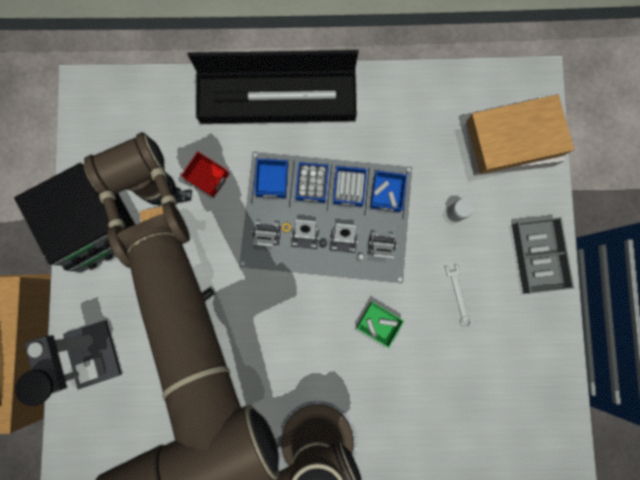

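Both views agree: discs up at nuts (306,231) and sleeves (345,235), bars up at empty (266,232) and low (384,243), and nothing else shifted. The arm is near the black machine on the left, so I back off a bit before handing in.

```bash
python3 -m handwheel '{"travel":[[1,0,0],[1,0,0],[1,0,0],[0,0,0],[0,0,0],[0,0,0],[0,0,0]],"spin":[0,0,0,0,0,0,0],"fingers":[-1,-1,-1,-1,-1,-1,-1]}'
python3 - <<'E'
from h import *
b=env.snapshot("scene"); cv2.imwrite("pics/s7.png",b[:,:,::-1]); print(np.abs(env.state()["qvel"]).max())
E
```

```text
clock: 12.38
tool_pos: [0.6225, 0.2552, 0.2565]
orientation: [0.0, -0.665, 0.747, 0.0]
ft_force: [-0.8, -0.4, 0.1]
grip_width: 0.001
0.008460488586770426
```

View pics/s7.png

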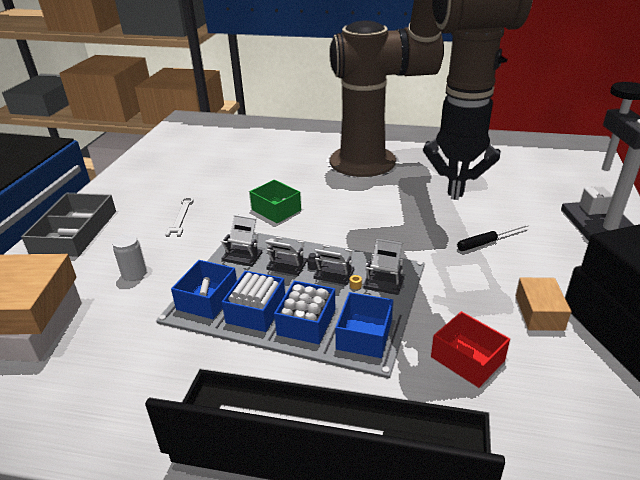

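The gripper hangs free at (455,170), and the tags and bins are as wanted. I hand in.

```bash
python3 -c "
from station import env
print(env.close_job())"
```

```text
the job is handed in; nothing more can be done
None
```

I pushed over the three wrong tags with the shut fingertips and handed the job in at about 12.4 s. The tags of the nuts and sleeves bins now lean to their bins, and the empty bin's tag leans to the robot. The low bin's tag was already right, so I left it.

The last scene and top pictures agree: disc up for nuts and sleeves, bar up for empty and low. The bins and loose things look unmoved, and the arm was clear with a force reading of about 1 N. The tag angles were judged by eye, not measured. No check failed; the only differences were small, such as the wrist-view tag edge about 10 pixels from its predicted row.

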